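# Close up the relay row and shut the control box front

### The arm

A 6-joint arm with a two-finger parallel gripper is mounted at the origin on a cart in front of the work surface, level with it; the furniture and walls round the work are solid. World frame = base frame: x ahead of the robot, y to its left, z up, the work surface at z = 0. Lengths are in m, angles in rad, forces in N, time in s.
With the tool pointing down it reaches from about 0.275 to 0.85 m from the base axis. Payload 5.2 kg.
Tool frame: the origin (TCP) lies midway between the tips of the shut fingers; the grasp point (between the pads) lies 19 mm behind it; z points along the fingers, y is the line along which they close (so a half turn about z gives the same grasp; the last joint's range is limited). The gripper opens to 85 mm and grips with 20 to 120 N. Pads are 22 mm wide; open, the fingers measure 114 mm over their backs; the gripper's body (76 mm by 85 mm) begins 54 mm behind the grasp point. The pads swing forward as they close: fully open they stand 13 mm farther back than shut.
Start: joints at [0.908, 0.259, 1.535, -0, 1.348, -0.203], TCP at [0.244, 0.493, 0.231] pointing down, gripper open.
Joint ranges: [-3.14, 3.14], [-0.91, 2.08], [0.19, 2.58], [-1.22, 4.36], [0.22, 2.71], [-3.12, 3.12]. Speed limits (rad/s): [2.57, 2.57, 3.14, 3.14, 3.14, 3.14].

### API

Orientations are given as a 3x3 rotation matrix whose columns are the frame's x, y, z axes.
In Python, from station import bot gives the robot as it stands.
- The arm moves only by the tool jog_arm, never from a script. Its argument "targets" is a list that holds one entry, the list of rows, each a list of 7 numbers: the shift along the tool's x, y, z in cm, then the turn, a rotation vector about the tool's x, y, z in rad, then the opening, from 0 (shut) to 1 (fully open). A call has 1 to 20 rows; each row is the pose to reach, as a shift and turn from the pose commanded when the call began, along the tool's axes at that moment; what a row does not reach only later rows make up. A row lasts 1/10 s, in which the tool goes at most 50 mm and 8.59 degrees, less where a joint would pass 70% of its speed; a pose out of reach is approached as far as the arm can. A call with a gripper value outside its range is refused whole. The fingers move at their own pace and stop on an object; "grip_force" is the grip in N (left out, the last holds). Time passes only in rows, so rows that repeat a pose let the fingers close. It gives the time, the measured TCP pose, the force, the opening and the grip force at its end, in the units of the state.
- bot.read_state(): the state, without advancing time (a new reading comes with each control period).
- bot.grab_frame(name): name is "side" or "top"; returns (picture, depth): 420x560x3 uint8, red, green, blue; 420x560 float32, m along the optical axis (not along the pixel's ray), 0 where there is no reading.
- bot.camera_model(name): a dict with "K" (3x3 intrinsics, pixels), "k1" (the pictures are not rectified: a ray, as slopes to the right and down, at radius r is drawn at 1 + k1 r^2 times it, then the intrinsics apply), "origin" and "rotation" of the camera in the world. Camera axes: x right, y down, z forward; pixel columns grow to the right and rows downward; lengths in m; the calibration is good to about 2 mm. A picture is of the moment at which its call begins. camera_model takes no time and is no camera call.
- bot.finish_job(): hands the job in; it is judged then, once.
The state is a dict: "time_s": time; "joint_positions": joint angles; "qd": joint speeds; "tau": joint torques, N m; "position": TCP position; "tool_rot": TCP orientation; "force": force on the tool from outside, world axes, zero at the start; "moment": the same for the moment, N m; "grip_width": finger opening in m; "grip_force": force on a finger pad.
Only numpy, scipy, OpenCV 4.12 (cv2) and the standard library are available. Lean on these libraries where they do the work, as an engineer would, in place of code of your own. Each camera call takes 0.05 s, during which the arm holds its last target. There are 200 camera calls.

### The job

The control box on the bench is ready to be closed. Slide the wide relay along its rail until it is butted flush against the row of breakers, so that its side contact pin is pushed in, but do not shove the row along the rail; then swing the hinged front shut over them and press it, firmly but without forcing it, until its roller catch has snapped and it is fully home. Leave the tools lying round the box where they are.

Things in the scene. Friction and masses are not known exactly. Their poses are not given: they have to be found in the camera images.
- control_box: Grey sheet-steel control box, fixed, lying on its back, open side up: 168 mm (x) by 180 mm (y), walls 4 mm, rim 80 mm above the bench. Origin: centre of its underside, on the bench. x points to its hinge side (far from the robot), y to the left along the rail, z up. A 35 mm top-hat rail runs along y through the middle (x = 0), its top 26 mm above the bench.
- relay: Loose grey timer relay with a dial, 54 mm wide (y), 85 mm long (x), hooked round the rail: it slides along y (under 2 N, 1 mm play), does not lift off. Origin: centre of its underside, on the rail top. Shoulders 44 mm above the origin; on them a nose 45 mm (x) by 54 mm (y), top at 68 mm. It starts right (-y) of the breakers with a gap of 13 to 35 mm and has to go left (+y).
- relay_face (a point): Middle of the relay's left (+y) side face, 27 mm from its origin, 24 mm above the rail; axes as the relay's. The side contact pin, 8 mm thick, sticks 4 mm out of the face here.
- side_pin (a joint): How far the relay's sprung side contact pin is pushed in (m): 0 out, 0.0038 fully in. Only the neighbouring breaker pushes it, when the relay is butted against the row; its spring is weak (0.1 N) and does not push the relay away. It must end pushed in by over 0.0023, that is, with the gap under 1.5 mm.
- breakers (a joint): How far the row of breakers has slipped along the rail (m): 0 at the start, positive to the left. The row, 54 mm long, has the relay's profile and black toggles up to 78 mm above the rail. Its free right face stands within 6 mm of the box's y = 0; just where is not reported. A clamp holds it by friction: pushed with over 10 N, it slips; over 1.5 mm is too much.
- front (a joint): Angle of the box's hinged front (rad): 0 shut, home on its stop; grows as it opens up and away from the robot (end stop 1.95). Starts 1.6 to 1.78, about upright. Stiff hinge, 0.45 N m of friction: the front stays where it is left and takes up to 5 N at its edge to swing.
- front_hinge (a point): Middle of the front's hinge axis, which runs along the box's y: at x = +88 mm in the box's frame, 82 mm above the bench. Axes as the box's.
- front_panel: Sheet of the hinged front, 4 mm thick, edges turned down 14 mm. Origin on the hinge axis; axes as the box's when shut. Spans x -174 to -4 mm, y +-92 mm; outer face z = +2 mm. Its window (x -113 to -63, y +-62 mm) fits over the noses of the closed-up row (they stand 10 mm out of it, toggles 20 mm); the relay blocks it where it stands at the start. Over 45 N on it is forcing it.
- front_edge (a point): Middle of the free edge of the hinged front, on its outer face (at x = -174 mm, z = +2 mm in the sheet's frame); a 44 mm wide finger tab juts 15 mm out from it.
- catch (a point): Double roller catch, two white sprung rollers, in the middle of the box's near wall (x = -66 mm, 68 mm above the bench). It takes the spear under the front: from about 0.065 rad on it resists a push at the free edge with about 12 N, which fades to nothing as it snaps over at about 0.016 rad; it then pulls the front home and holds it on the stop.
- red_screwdriver: Bystander: red-handled screwdriver, 225 mm, lying behind the box. Leave it.
- hex_key: Bystander: hex key, 88 mm, lying in front of the box. Leave it.
- marker_pen: Bystander: marking pen, 136 mm, lying in front of the box. Leave it.

How it is judged:
On the way, in this order (a step that is already met when the one before it is completed fails the run):
1. the relay is butted flush against the row of breakers, its side pin pushed in, with the front still open (value of joint side_pin above 0.0023 m and value of joint front above 0.3 rad), for 0.2 s.
2. the front is shut and snapped home on its catch (value of joint front below 0.008 rad), for 0.2 s.
At the end, for the whole second after the job is handed in: The relay stands flush against the row of breakers (gap under 1.5 mm: side pin in by more than 2.3 mm), the row has slipped less than 1.5 mm, the front is snapped home (joint under 0.008 rad), and all is at rest (value of joint side_pin above 0.0023 m and value of joint front below 0.008 rad and value of joint breakers below 0.0015 m and linear speed of relay below 0.02 m/s); the robot touches nothing.
It fails at once if the row of breakers is shoved more than 1.5 mm along the rail (value of joint breakers above 0.0015 m).
It fails at once if the front is forced, with more than 45 N (contact force between any of the fingers, the arm and front_panel above 45 N).
It fails at once if a bystander tool is moved more than 15 mm (distance of any of red_screwdriver, hex_key, marker_pen from where it was at the start of the episode above 0.015 m).
It also fails if it takes over 58 s, if anything falls off the work surface, if the arm or the gripper's body presses on something with over 40 N, if the wrist force passes 120 N, or if a joint passes its speed limit or range.

## Working session

There is one attempt and no reset: what is moved stays moved. The work goes in short steps, Python scripts to look and compute and a tool call to move; the robot and the scene stay as the last step left them, time stands still between calls to the robot, and variables do not carry over. Pictures are saved under pics/ and viewed, at most 10 in all, crops included, and the job is handed in when it is done.

Besides the shell and the picture viewer there is one more tool, called after "Call:" as name(argument=value, ...) on one line, values as JSON. jog_arm: Moves the arm, as the interface text tells. Its arguments: {"type":"object","properties":{"targets":{"type":"array"},"grip_force":{"type":"number"}},"required":["targets"]}

```bash
mkdir -p pics
cat > h.py <<'E'
import numpy as np, cv2
from station import bot
def snap(n,f):
    p,d=bot.grab_frame(n); np.savez(f'pics/{f}.npz',p=p,d=d); cv2.imwrite(f'pics/{f}.png',p[:,:,::-1]); return p,d
def cloud(n,d):
    c=bot.camera_model(n);K=np.array(c['K'],float);h,w=d.shape
    u,v=np.meshgrid(np.arange(w),np.arange(h))
    pts=np.stack([u,v],-1).reshape(-1,1,2).astype(float)
    r=cv2.undistortPoints(pts,K,np.array([c['k1'],0,0,0.])).reshape(h,w,2)
    P=np.dstack([r,np.ones((h,w))])*d[...,None]
    W=P@np.array(c['rotation']).T+np.array(c['origin']); W[d<=0]=np.nan
    return W
E
python3 - <<'E'
from h import *
for n in('top','side'):
    snap(n,n+'0'); c=bot.camera_model(n); print(n,c['origin'],np.round(c['rotation'],3).tolist(),c['k1'],c['K'][0])
s=bot.read_state();print(s['time_s'],s['position'],np.round(s['tool_rot'],3).tolist(),s['grip_width'],s['force'])
a=cv2.imread('pics/top0.png');b=cv2.imread('pics/side0.png')
E
```

```text
top [ 0.32973511 -0.16748317  1.05255891] [[-0.022, -0.985, 0.171], [-1.0, 0.023, 0.003], [-0.007, -0.171, -0.985]] 0.03482531832910201 [546.36498133   0.         284.70463873]
side [0.32107753 0.4599654  0.63306025] [[-0.964, -0.184, 0.193], [-0.267, 0.613, -0.743], [0.019, -0.768, -0.64]] -0.07001381890431507 [479.1686713    0.         279.16781108]
0.1 [0.24374483 0.49251534 0.23054938] [[-0.896, 0.444, -0.001], [0.444, 0.896, -0.001], [0.0, -0.002, -1.0]] 0.08542789774408914 [ 0.1811189   0.07773874 -0.0460662 ]
```

View pics/top0.png

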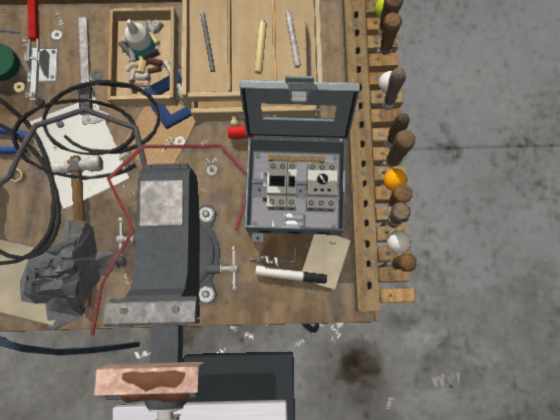

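View pics/side0.png

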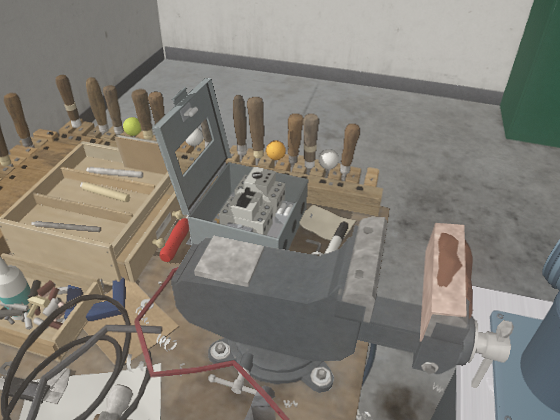

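The top view shows the box at about (247–345, 140–232). The relay with its dial is at (322,180), the breakers with black toggles are at (282,182), and the front stands upright at (300,110). A tall vise stands to the left at (165,230). The hex key is at (270,260), the pen at (290,273) and the screwdriver at (237,131).

Run:
```python
from h import *
z=np.load('pics/top0.npz');d=z['d'];p=z['p'];W=cloud('top',d)
X,Y,Z=W[...,0],W[...,1],W[...,2]
def st(m,t):
    q=W[m&~np.isnan(Z)];
    if len(q)<5: print(t,len(q));return
    print(t,len(q),'med',np.round(np.median(q,0),4),'min',np.round(q.min(0),3),'max',np.round(q.max(0),3))
roi=np.zeros(Z.shape,bool);roi[140:240,240:350]=1
m=roi&(abs(Z-.08)<.004); m=cv2.morphologyEx(m.astype(np.uint8),cv2.MORPH_OPEN,np.ones((1,1)))>0
q=W[m]; r=cv2.minAreaRect(np.float32(q[:,:2]));print('rim',r,cv2.boxPoints(r).tolist()); st(m,'rim')
for c,(lo,hi) in {'breaker':(255,302),'relay':(302,342)}.items():
    rr=np.zeros_like(roi);rr[155:215,lo:hi]=1
    m=rr&(abs(Z-.094)<.006);st(m,c+' nose');r=cv2.minAreaRect(np.float32(W[m][:,:2]));print(r)
    m=rr&(abs(Z-.070)<.005);st(m,c+' shoulder')
rr=np.zeros_like(roi);rr[150:215,250:345]=1
st(rr&(Z>.1),'toggles')
rr=np.zeros_like(roi);rr[70:140,235:362]=1
m=rr&(Z>.11)&(Z<.4);st(m,'front')
for a in np.arange(.1,.3,.02): st(m&(abs(Z-a)<.01),f'{a:.2f}')
b=np.zeros_like(roi);b[160:330,90:245]=1
st(b&(Z>.1),'vise');
for r_ in range(170,330,20): print(r_,np.round(np.nanmax(Z[r_:r_+20,90:245]),3),np.round(np.nanmedian(X[r_:r_+20,90:245]),3))
import sys
cv2.imwrite('pics/crop.png',cv2.resize(p[65:300,225:375,::-1],None,fx=3.4/1.4,fy=3.4/1.4,interpolation=cv2.INTER_CUBIC))
```

```text
rim ((0.542695164680481, -0.18507038056850433), (0.17987023293972015, 0.1693716049194336), 86.9247817993164) [[0.4533065855503082, -0.27033287286758423], [0.6224342584609985, -0.2794191241264343], [0.6320837736129761, -0.09980788826942444], [0.4629560708999634, -0.09072163701057434]]
rim 755 med [ 0.5176 -0.2069  0.0791] min [ 0.455 -0.279  0.076] max [ 0.627 -0.093  0.084]
breaker nose 637 med [ 0.5403 -0.1608  0.0936] min [ 0.52  -0.187  0.088] max [ 0.568 -0.132  0.1  ]
((0.5436519980430603, -0.15992982685565948), (0.05343500152230263, 0.04592699185013771), 86.71287536621094)
breaker shoulder 570 med [ 0.5179 -0.1601  0.0695] min [ 0.487 -0.192  0.065] max [ 0.586 -0.133  0.075]
relay nose 741 med [ 0.5391 -0.2326  0.0937] min [ 0.516 -0.259  0.088] max [ 0.563 -0.205  0.1  ]
((0.5399944186210632, -0.23199394345283508), (0.052341967821121216, 0.04683841019868851), 87.91604614257812)
relay shoulder 583 med [ 0.5148 -0.2315  0.0697] min [ 0.487 -0.26   0.065] max [ 0.585 -0.201  0.075]
toggles 92 med [ 0.5474 -0.156   0.1033] min [ 0.543 -0.183  0.1  ] max [ 0.552 -0.138  0.107]
fro
[... 366 characters left out ...]
098  0.17 ]
0.18 237 med [ 0.6465 -0.2532  0.1799] min [ 0.632 -0.282  0.17 ] max [ 0.656 -0.098  0.19 ]
0.20 652 med [ 0.6525 -0.1892  0.2009] min [ 0.635 -0.282  0.19 ] max [ 0.659 -0.098  0.21 ]
0.22 703 med [ 0.6559 -0.1794  0.2201] min [ 0.639 -0.283  0.21 ] max [ 0.664 -0.099  0.23 ]
0.24 448 med [ 0.6558 -0.1915  0.2352] min [ 0.639 -0.283  0.23 ] max [ 0.67  -0.099  0.25 ]
0.26 1142 med [ 0.66   -0.1916  0.2545] min [ 0.646 -0.283  0.25 ] max [ 0.671 -0.099  0.27 ]
0.28 1
vise 10521 med [0.4077 0.0357 0.1576] min [ 0.289 -0.027  0.1  ] max [0.576 0.109 0.228]
170 0.163 0.561
190 0.164 0.521
210 0.163 0.483
230 0.157 0.446
250 0.157 0.41
270 0.182 0.374
290 0.226 0.339
310 0.228 0.307
```

View pics/crop.png

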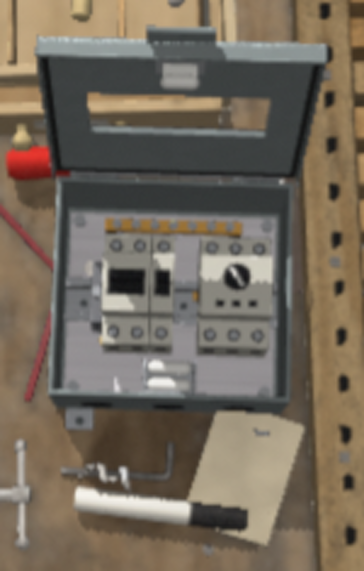

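Run:
```python
from h import *
z=np.load('pics/top0.npz');W=cloud('top',z['d']);X,Y,Z=[W[...,i] for i in range(3)]
for a in np.arange(-.28,-.44,-.02):
    m=(abs(Y-a)<.01)&(X>.4)&(X<.75);print('y',round(a,2),'zmax',np.round(Z[m].max(),3), 'X<.62:',np.round(Z[m&(X<.6)].max(),3))
for a in np.arange(.68,.9,.03):
    m=(abs(X-a)<.015)&(Y>-.3)&(Y<-.08);print('x',round(a,2),np.round(Z[m].max(),3))
# panel: fit plane of the inner sheet surface around window
m=(X>.6)&(X<.7)&(Z>.12)&(Z<.245)&(Y>-.265)&(Y<-.115);q=W[m]
n=np.array([1,-.054,0]);h=np.array([.6306,-.190,.082])
r=(q-h)@n; c=np.polyfit(q[:,2]-.082,r,1);
k=abs(r-np.polyval(c,q[:,2]-.082))<.004;c=np.polyfit(q[k,2]-.082,r[k],1);print(len(q),k.sum(),c,'theta',np.pi/2+np.arctan(c[0]))
yb=np.array([.054,.9985,0]);R=bot.read_state();T=np.array(R['tool_rot'])
yaw=np.arctan2(T[1,1],T[0,1]);g=np.arctan2(.9985,.054)
print('turn about tool z',-(g-yaw))
print('shift tool to [.5379,-.272,.33]:',100*T.T@(np.array([.5379,-.272,.33])-R['position']))
```

```text
y -0.28 zmax 0.258 X<.62: 0.084
y -0.3 zmax 0.051 X<.62: 0.051
y -0.32 zmax 0.052 X<.62: 0.052
y -0.34 zmax 0.171 X<.62: 0.171
y -0.36 zmax 0.188 X<.62: 0.185
y -0.38 zmax 0.186 X<.62: 0.184
y -0.4 zmax 0.048 X<.62: 0.048Traceback (most recent call last):
  File "<stdin>", line 4, in <module>
    return umr_maximum(a, axis, None, out, keepdims, initial, where)
ValueError: zero-size array to reduction operation maximum which has no identity
```

Run:
```python
from h import *
z=np.load('pics/top0.npz');W=cloud('top',z['d']);X,Y,Z=[W[...,i] for i in range(3)]
m=(Y<-.3)&(Y>-.4)&(Z>.08)&(X>.44)&(X<.64)
for a in np.arange(.45,.64,.02):
    k=m&(abs(X-a)<.01)
    if k.any(): print('x',round(a,2),'y max',Y[k].max().round(3),'z max',Z[k].max().round(3))
for a in np.arange(.68,.9,.03):
    k=(abs(X-a)<.015)&(Y>-.3)&(Y<-.08)
    if k.any(): print('x',round(a,2),np.round(Z[k].max(),3))
m=(X>.6)&(X<.7)&(Z>.12)&(Z<.245)&(Y>-.265)&(Y<-.115);q=W[m]
n=np.array([1,-.054,0]);h=np.array([.6306,-.190,.082])
r=(q-h)@n; c=np.polyfit(q[:,2]-.082,r,1);
k=abs(r-np.polyval(c,q[:,2]-.082))<.004;c=np.polyfit(q[k,2]-.082,r[k],1);print(len(q),k.sum(),c,'theta',np.pi/2+np.arctan(c[0]))
R=bot.read_state();T=np.array(R['tool_rot'])
yaw=np.arctan2(T[1,1],T[0,1]);g=np.arctan2(.9985,.054)
print('turn about tool z',-(g-yaw))
print('shift tool to [.5379,-.272,.33]:',100*T.T@(np.array([.5379,-.272,.33])-R['position']))
```

```text
x 0.45 y max -0.345 z max 0.168
x 0.47 y max -0.34 z max 0.169
x 0.49 y max -0.342 z max 0.17
x 0.51 y max -0.347 z max 0.163
x 0.53 y max -0.355 z max 0.155
x 0.55 y max -0.352 z max 0.089
x 0.57 y max -0.355 z max 0.182
x 0.59 y max -0.35 z max 0.185
x 0.61 y max -0.352 z max 0.183
x 0.63 y max -0.351 z max 0.188
x 0.68 0.27
x 0.71 0.147
x 0.74 0.149
x 0.77 0.148
x 0.8 0.149
x 0.83 0.148
x 0.86 0.101
x 0.89 0.102
2402 2252 [0.18286427 0.00023495] theta 1.751662256338091
turn about tool z -0.40579910258699536
shift tool to [.5379,-.272,.33]: [-60.28521461 -55.47236434  -9.87540209]
```

Call:
jog_arm(targets=[[[0,0,-5,0,0,0,0],[0,0,-10,0,0,0,0],[-3.0,-2.8,-10,0,0,-0.02,0],[-6.7,-6.2,-10,0,0,-0.05,0],[-10.1,-9.3,-10,0,0,-0.08,0],[-13.5,-12.5,-10,0,0,-0.11,0],[-16.9,-15.6,-10,0,0,-0.14,0],[-20.2,-18.8,-10,0,0,-0.17,0],[-23.6,-21.9,-10,0,0,-0.2,0],[-27,-25,-10,0,0,-0.23,0],[-30.4,-28.2,-10,0,0,-0.26,0],[-33.7,-31.3,-10,0,0,-0.29,0],[-37.1,-34.4,-10,0,0,-0.32,0],[-40.5,-37.6,-10,0,0,-0.35,0],[-43.8,-40.7,-10,0,0,-0.38,0],[-47.2,-43.8,-10,0,0,-0.406,0],[-50.6,-47,-10,0,0,-0.406,0],[-54,-50.1,-10,0,0,-0.406,0],[-57.3,-53.2,-10,0,0,-0.406,0],[-60.7,-56.4,-10,0,0,-0.406,0]]])

```text
time_s: 2.1
position: [0.5379, -0.2836, 0.3308]
tool_rot: [[-0.999, 0.054, -0.001], [0.054, 0.999, 0.001], [0.001, 0.001, -1.0]]
force: [0.7, 0.3, -0.1]
grip_width: -0.0001
grip_force: 0.0
```

Call:
jog_arm(targets=[[[0,0,5,0,0,0,0],[0,0,10,0,0,0,0],[0,0,15,0,0,0,0],[0,0,19,0,0,0,0],[0,0,22,0,0,0,0],[0,0,24,0,0,0,0],[0,0,24.5,0,0,0,0],[0,0,24.5,0,0,0,0]]])

```text
time_s: 2.9
position: [0.5372, -0.2815, 0.0855]
tool_rot: [[-0.999, 0.054, -0.002], [0.054, 0.999, 0.001], [0.002, 0.001, -1.0]]
force: [-0.1, -0.4, -0.3]
grip_width: -0.0
grip_force: 0.0
```

Run:
```python
from h import *
p,d=snap('top','t1');cv2.imwrite('pics/t1c.png',cv2.resize(p[60:260,225:425,::-1],None,fx=2.5,fy=2.5))
print(bot.read_state()['force'])
```

```text
[ 0.36722407  0.34561901 -0.3022802 ]
```

View pics/t1c.png

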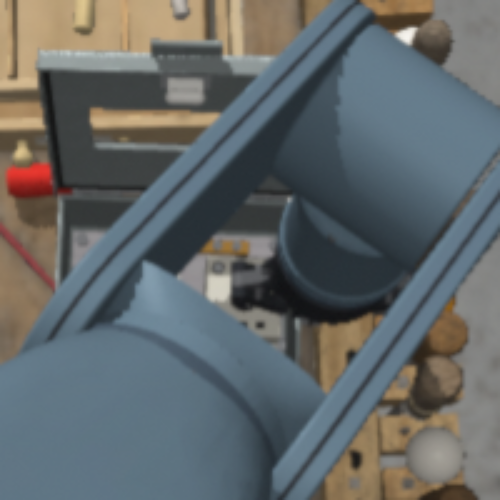

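The crop shows the arm hiding the relay, with the gripper at about (285,280), right of it and over the right wall. From here I'll advance by force.

Call:
jog_arm(targets=[[[0,0.3,0,0,0,0,0],[0,0.5,0,0,0,0,0],[0,0.7,0,0,0,0,0],[0,0.8,0,0,0,0,0],[0,0.9,0,0,0,0,0],[0,1.0,0,0,0,0,0],[0,1.1,0,0,0,0,0],[0,1.2,0,0,0,0,0]]])

```text
time_s: 3.75
position: [0.5385, -0.2702, 0.0865]
tool_rot: [[-0.999, 0.054, 0.0], [0.054, 0.999, -0.001], [-0.0, -0.001, -1.0]]
force: [-0.5, -1.6, 0.0]
grip_width: 0.0001
grip_force: 0.7
```

Run:
```python
from h import *
p,d=snap('side','s1');s=bot.read_state();print(s['force'],s['position'])
cv2.imwrite('pics/s1c.png',cv2.resize(p[130:280,160:360,::-1],None,fx=4,fy=4,interpolation=cv2.INTER_CUBIC))
```

```text
[-0.46183311 -0.7551926   0.67441425] [ 0.53849127 -0.26993175  0.08644489]
```

View pics/s1c.png

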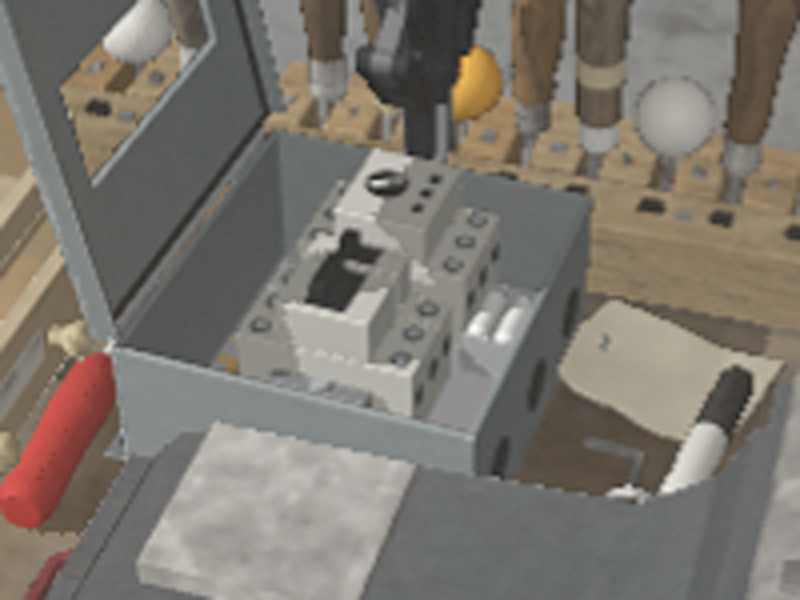

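The side crop shows the finger at (430,130) touching the right side of the relay nose (dial at 385,183). The breaker nose and toggles are at (340,275). This view can track the gap.

```bash
cat >> h.py <<'E'
C=np.array([.5427,-.1851]);ex=np.array([.9985,-.054]);ey=np.array([.054,.9985])
def prof(f):
    z=np.load(f'pics/{f}.npz');W=cloud('side',z['d']);q=W.reshape(-1,3);q=q[~np.isnan(q[:,2])]
    b=np.c_[(q[:,:2]-C)@ex,(q[:,:2]-C)@ey,q[:,2]]
    for nm,x0,x1,zc in(('nose',-.02,.02,.094),('shoulder-',-.040,-.026,.070)):
        m=(b[:,0]>x0)&(b[:,0]<x1)&(abs(b[:,2]-zc)<.005)&(abs(b[:,1])<.09)
        y=np.sort(b[m,1]);h,e=np.histogram(y,np.arange(-.09,.06,.002))
        print(f,nm,' '.join(f'{1000*a:.0f}:{c}' for a,c in zip(e,h)))
E
python3 -c "
from h import *
prof('side0');prof('s1')"
```

```text
side0 nose -90:0 -88:0 -86:0 -84:0 -82:0 -80:1 -78:2 -76:13 -74:16 -72:13 -70:8 -68:15 -66:13 -64:14 -62:8 -60:13 -58:13 -56:11 -54:9 -52:16 -50:14 -48:14 -46:13 -44:15 -42:17 -40:15 -38:11 -36:21 -34:10 -32:16 -30:14 -28:13 -26:47 -24:23 -22:1 -20:0 -18:0 -16:0 -14:0 -12:0 -10:0 -8:0 -6:2 -4:8 -2:12 0:12 2:10 4:12 6:15 8:18 10:13 12:11 14:9 16:11 18:10 20:14 22:10 24:9 26:15 28:12 30:13 32:11 34:12 36:14 38:14 40:15 42:16 44:17 46:32 48:46 50:11 52:0 54:0 56:0
side0 shoulder- -90:15 -88:4 -86:0 -84:0 -82:0 -80:0 -78:3 -76:6 -74:3 -72:3 -70:7 -68:3 -66:3 -64:6 -62:3 -60:6 -58:3 -56:4 -54:5 -52:3 -50:6 -48:7 -46:3 -44:5 -42:4 -40:3 -38:5 -36:3 -34:7 -32:5 -30:7 -28:5 -26:11 -24:13 -22:1 -20:0 -18:0 -16:0 -14:0 -12:0 -10:0 -8:0 -6:2 -4:5 -2:5 0:7 2:2 4:6 6:7 8:8 10:5 12:3 14:9 16:2 18:6 20:4 22:11 24:4 26:5 28:9 30:6 32:3 34:4 36:7 38:5 40:4 42:7 44:6 46:10 48:20 50:2 52:0 54:0 56:0
s1 nose -90:1 -88:1 -86:0 -84:3 -82:5 -80:3 -78:5 -76:10 -74:17 -72:10 -70:15 -68:12 -66:13 -64:11 -62:15 -60:10 -58:10 -56:13 -54:14 -52:11 -50:12 -48:16 -46:12 -44:12 -42:24 -40:9 -38:15 -36:15 -34:18 -32:12 -30:14 -28:13 -26:18 -24:39 -22:30 -20:3 -18:0 -16:0 -14:0 -12:0 -10:0 -8:0 -6:3 -4:8 -2:10 0:10 2:15 4:11 6:13 8:14 10:16 12:13 14:6 16:10 18:15 20:11 22:14 24:7 26:13 28:12 30:12 32:15 34:9 36:12 38:12 40:12 42:24 44:17 46:30 48:47 50:4 52:1 54:0 56:0
s1 shoulder- -90:17 -88:4 -86:0 -84:0 -82:0 -80:0 -78:1 -76:1 -74:4 -72:6 -70:2 -68:7 -66:6 -64:6 -62:3 -60:4 -58:6 -56:4 -54:5 -52:2 -50:5 -48:5 -46:6 -44:5 -42:4 -40:9 -38:2 -36:4 -34:5 -32:6 -30:5 -28:4 -26:6 -24:12 -22:11 -20:1 -18:0 -16:0 -14:0 -12:0 -10:0 -8:0 -6:1 -4:7 -2:3 0:6 2:4 4:7 6:2 8:9 10:4 12:9 14:3 16:6 18:4 20:7 22:5 24:10 26:2 28:7 30:7 32:4 34:7 36:4 38:10 40:3 42:6 44:8 46:11 48:15 50:1 52:0 54:0 56:0
```

Call:
jog_arm(targets=[[[0,0.15,0,0,0,0,0],[0,0.3,0,0,0,0,0],[0,0.45,0,0,0,0,0],[0,0.6,0,0,0,0,0],[0,0.75,0,0,0,0,0],[0,0.9,0,0,0,0,0],[0,1.0,0,0,0,0,0],[0,1.1,0,0,0,0,0],[0,1.2,0,0,0,0,0],[0,1.25,0,0,0,0,0],[0,1.3,0,0,0,0,0]]])

```text
time_s: 4.9
position: [0.5391, -0.257, 0.0864]
tool_rot: [[-0.999, 0.054, 0.0], [0.054, 0.999, -0.0], [-0.0, -0.0, -1.0]]
force: [-0.2, -1.6, 2.2]
grip_width: 0.0
grip_force: 1.2
```

Run:
```python
from h import *
snap('side','s2');s=bot.read_state();print(s['force'],s['position']);prof('s2')
```

```text
[ 0.0447947  -1.51118586  1.80286771] [ 0.53910728 -0.25691671  0.08637257]
s2 nose -90:0 -88:0 -86:0 -84:0 -82:0 -80:0 -78:2 -76:1 -74:0 -72:1 -70:3 -68:5 -66:3 -64:4 -62:19 -60:7 -58:15 -56:15 -54:12 -52:17 -50:14 -48:7 -46:19 -44:7 -42:12 -40:11 -38:13 -36:14 -34:14 -32:17 -30:14 -28:14 -26:16 -24:14 -22:11 -20:21 -18:14 -16:9 -14:19 -12:16 -10:21 -8:8 -6:4 -4:6 -2:13 0:7 2:14 4:14 6:16 8:13 10:13 12:14 14:7 16:9 18:16 20:13 22:9 24:14 26:12 28:10 30:10 32:13 34:18 36:11 38:9 40:14 42:23 44:22 46:27 48:50 50:5 52:0 54:0 56:0
s2 shoulder- -90:14 -88:4 -86:0 -84:0 -82:0 -80:0 -78:0 -76:0 -74:0 -72:0 -70:0 -68:0 -66:0 -64:2 -62:2 -60:4 -58:5 -56:7 -54:3 -52:6 -50:5 -48:7 -46:4 -44:3 -42:7 -40:2 -38:3 -36:4 -34:7 -32:8 -30:5 -28:5 -26:6 -24:5 -22:4 -20:7 -18:4 -16:6 -14:5 -12:7 -10:12 -8:3 -6:1 -4:6 -2:5 0:5 2:5 4:6 6:7 8:5 10:7 12:7 14:4 16:5 18:7 20:5 22:5 24:6 26:5 28:7 30:5 32:5 34:6 36:4 38:6 40:7 42:6 44:6 46:14 48:18 50:1 52:0 54:0 56:0
```

Call:
jog_arm(targets=[[[0,0.05,0,0,0,0,0],[0,0.1,0,0,0,0,0],[0,0.15,0,0,0,0,0],[0,0.15,0,0,0,0,0]]])

```text
time_s: 5.35
position: [0.5392, -0.2554, 0.0863]
tool_rot: [[-0.999, 0.054, 0.0], [0.054, 0.999, 0.0], [-0.0, 0.0, -1.0]]
force: [-0.2, -2.1, 2.2]
grip_width: -0.0002
grip_force: 1.2
```

Call:
jog_arm(targets=[[[0,0.03,0,0,0,0,0],[0,0.05,0,0,0,0,0],[0,0.05,0,0,0,0,0]]])

```text
time_s: 5.65
position: [0.5392, -0.255, 0.0864]
tool_rot: [[-0.999, 0.054, 0.0], [0.054, 0.999, -0.0], [-0.0, -0.0, -1.0]]
force: [0.6, -1.6, 2.3]
grip_width: -0.0003
grip_force: 1.3
```

Call:
jog_arm(targets=[[[0,0.03,0,0,0,0,0],[0,0.05,0,0,0,0,0],[0,0.05,0,0,0,0,0]]])

```text
time_s: 5.95
position: [0.5392, -0.2544, 0.0864]
tool_rot: [[-0.999, 0.054, 0.0], [0.054, 0.999, -0.0], [-0.0, -0.0, -1.0]]
force: [0.1, -2.8, 2.6]
grip_width: -0.0002
grip_force: 1.3
```

Run:
```python
from h import *
snap('side','s3');s=bot.read_state();print(s['force'],s['position']);prof('s3')
```

```text
[-0.22264755 -1.58479638  3.88616811] [ 0.53923747 -0.25442843  0.08634656]
s3 nose -90:0 -88:0 -86:0 -84:0 -82:0 -80:0 -78:3 -76:0 -74:0 -72:3 -70:1 -68:4 -66:5 -64:1 -62:1 -60:15 -58:10 -56:16 -54:14 -52:14 -50:11 -48:16 -46:9 -44:16 -42:14 -40:10 -38:8 -36:15 -34:15 -32:9 -30:16 -28:14 -26:16 -24:20 -22:14 -20:14 -18:17 -16:11 -14:13 -12:13 -10:10 -8:21 -6:6 -4:10 -2:9 0:9 2:13 4:12 6:15 8:15 10:9 12:18 14:5 16:10 18:15 20:9 22:18 24:7 26:10 28:14 30:9 32:16 34:13 36:10 38:14 40:13 42:19 44:23 46:24 48:53 50:5 52:0 54:0 56:0
s3 shoulder- -90:17 -88:3 -86:1 -84:0 -82:0 -80:0 -78:0 -76:0 -74:0 -72:0 -70:0 -68:0 -66:0 -64:0 -62:0 -60:1 -58:6 -56:2 -54:7 -52:5 -50:2 -48:8 -46:4 -44:5 -42:6 -40:5 -38:2 -36:6 -34:4 -32:6 -30:9 -28:4 -26:6 -24:4 -22:4 -20:8 -18:0 -16:8 -14:5 -12:7 -10:6 -8:8 -6:2 -4:7 -2:4 0:5 2:5 4:4 6:7 8:5 10:9 12:4 14:4 16:5 18:6 20:5 22:6 24:5 26:6 28:5 30:5 32:8 34:4 36:9 38:3 40:8 42:10 44:5 46:8 48:16 50:6 52:0 54:0 56:0
```

Call:
jog_arm(targets=[[[0,0.02,0,0,0,0,0],[0,0.04,0,0,0,0,0],[0,0.04,0,0,0,0,0]]])

```text
time_s: 6.3
position: [0.5392, -0.2541, 0.0864]
tool_rot: [[-0.999, 0.054, 0.0], [0.054, 0.999, -0.0], [-0.0, -0.0, -1.0]]
force: [0.5, -1.1, 3.2]
grip_width: 0.0002
grip_force: 1.4
```

Call:
jog_arm(targets=[[[0,0.02,0,0,0,0,0],[0,0.04,0,0,0,0,0],[0,0.04,0,0,0,0,0]]])

```text
time_s: 6.6
position: [0.5392, -0.2536, 0.0863]
tool_rot: [[-0.999, 0.054, -0.0], [0.054, 0.999, 0.0], [0.0, 0.0, -1.0]]
force: [-0.7, -1.3, 3.0]
grip_width: 0.0
grip_force: 1.4
```

Call:
jog_arm(targets=[[[0,0.02,0,0,0,0,0],[0,0.03,0,0,0,0,0],[0,0.03,0,0,0,0,0]]])

```text
time_s: 6.9
position: [0.5393, -0.2533, 0.0863]
tool_rot: [[-0.999, 0.054, 0.0], [0.054, 0.999, -0.0], [-0.0, -0.0, -1.0]]
force: [-0.3, -2.0, 3.9]
grip_width: 0.0001
grip_force: 1.4
```

Call:
jog_arm(targets=[[[0,0.02,0,0,0,0,0],[0,0.03,0,0,0,0,0],[0,0.03,0,0,0,0,0]]])

```text
time_s: 7.2
position: [0.5393, -0.2531, 0.0864]
tool_rot: [[-0.999, 0.054, 0.0], [0.054, 0.999, -0.0], [-0.0, -0.0, -1.0]]
force: [-0.0, -2.6, 3.8]
grip_width: -0.0002
grip_force: 1.6
```

Run:
```python
from h import *
p,d=snap('side','s4');s=bot.read_state();print(s['force'],s['position']);prof('s4')
cv2.imwrite('pics/s4c.png',cv2.resize(p[160:240,210:300,::-1],None,fx=7,fy=7,interpolation=cv2.INTER_CUBIC))
```

```text
[-0.06174817 -1.33461807  3.32511709] [ 0.53929588 -0.25311988  0.08634716]
s4 nose -90:0 -88:0 -86:0 -84:0 -82:0 -80:0 -78:2 -76:2 -74:1 -72:0 -70:1 -68:1 -66:3 -64:6 -62:1 -60:7 -58:13 -56:12 -54:16 -52:12 -50:13 -48:13 -46:18 -44:9 -42:9 -40:12 -38:10 -36:15 -34:13 -32:17 -30:11 -28:14 -26:21 -24:15 -22:12 -20:14 -18:16 -16:14 -14:17 -12:12 -10:11 -8:14 -6:14 -4:9 -2:13 0:10 2:11 4:14 6:11 8:19 10:16 12:9 14:9 16:13 18:9 20:11 22:11 24:14 26:12 28:10 30:13 32:8 34:16 36:11 38:15 40:13 42:19 44:20 46:31 48:45 50:5 52:0 54:0 56:0
s4 shoulder- -90:15 -88:5 -86:0 -84:0 -82:0 -80:0 -78:0 -76:0 -74:0 -72:0 -70:0 -68:0 -66:0 -64:0 -62:0 -60:2 -58:3 -56:2 -54:7 -52:6 -50:3 -48:4 -46:6 -44:6 -42:4 -40:6 -38:2 -36:8 -34:5 -32:3 -30:6 -28:5 -26:6 -24:3 -22:7 -20:4 -18:5 -16:8 -14:5 -12:5 -10:5 -8:7 -6:2 -4:10 -2:3 0:6 2:5 4:4 6:8 8:3 10:6 12:6 14:2 16:9 18:4 20:5 22:8 24:7 26:3 28:5 30:6 32:5 34:5 36:6 38:5 40:6 42:8 44:4 46:10 48:18 50:5 52:0 54:0 56:0
```

View pics/s4c.png

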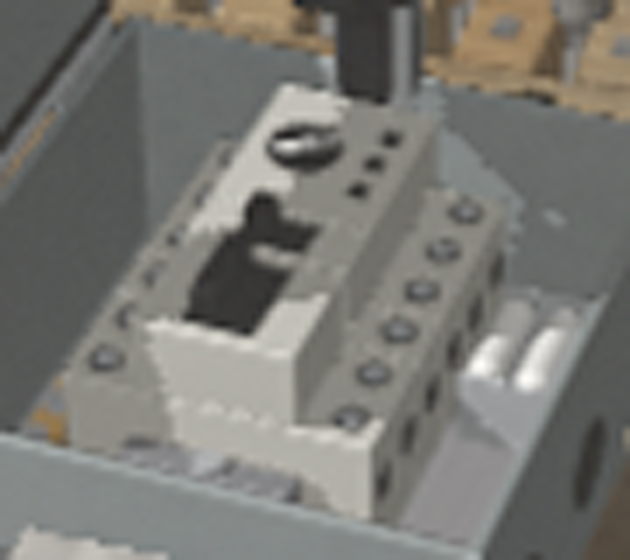

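The crop shows the relay and the breakers almost continuous at (330,250), with no visible gap. I'll go on in 0.3 mm steps until the force rises.

Call:
jog_arm(targets=[[[0,0.02,0,0,0,0,0],[0,0.03,0,0,0,0,0],[0,0.03,0,0,0,0,0]]])

```text
time_s: 7.55
position: [0.5394, -0.2529, 0.0864]
tool_rot: [[-0.999, 0.054, 0.0], [0.054, 0.999, -0.0], [-0.0, -0.0, -1.0]]
force: [0.0, -3.0, 2.0]
grip_width: 0.0
grip_force: 1.9
```

Call:
jog_arm(targets=[[[0,0.02,0,0,0,0,0],[0,0.03,0,0,0,0,0],[0,0.03,0,0,0,0,0]]])

```text
time_s: 7.85
position: [0.5394, -0.2528, 0.0864]
tool_rot: [[-0.999, 0.054, 0.0], [0.054, 0.999, -0.001], [-0.0, -0.001, -1.0]]
force: [-0.5, -5.4, 1.7]
grip_width: 0.0003
grip_force: 2.6
```

The force rose to about 5.4 N while motion nearly stopped, so the relay is butted. Back off, rise, and go behind the front.

Call:
jog_arm(targets=[[[0,-0.4,0,0,0,0,0],[0,-1,0,0,0,0,0],[0,-1,-3,0,0,0,0],[0,-1,-8,0,0,0,0],[0,-1,-13,0,0,0,0],[0,-1,-18,0,0,0,0],[0,-1,-22,0,0,0,0],[0,-1,-26,0,0,0,0],[-3,0.5,-26,0,0,0,0],[-7,2,-26,0,0,0,0],[-11,4,-26,0,0,0,0],[-14.5,5.5,-26,0,0,0,0],[-17.2,6.7,-26,0,0,0,0],[-17.2,6.7,-26,0,0,0,0]]])

```text
time_s: 9.25
position: [0.7171, -0.1922, 0.3424]
tool_rot: [[-0.999, 0.05, -0.004], [0.05, 0.999, 0.004], [0.004, 0.003, -1.0]]
force: [0.5, -0.5, -0.5]
grip_width: -0.0
grip_force: 0.0
```

Run:
```python
from h import *
snap('side','s5');s=bot.read_state();print(s['force'],s['position'],s['joint_positions']);prof('s5')
```

```text
[-0.95352267  0.11290502  0.15956751] [ 0.7155552  -0.19343811  0.34319407] [-4.14326593e-01  6.09778053e-01  7.33068819e-01  5.59325132e-04
  1.80339418e+00 -1.93376467e+00]
s5 nose -90:0 -88:0 -86:0 -84:0 -82:0 -80:0 -78:0 -76:0 -74:0 -72:0 -70:0 -68:0 -66:0 -64:0 -62:0 -60:2 -58:10 -56:12 -54:15 -52:14 -50:11 -48:17 -46:7 -44:14 -42:13 -40:13 -38:11 -36:12 -34:12 -32:16 -30:15 -28:17 -26:13 -24:18 -22:14 -20:13 -18:21 -16:11 -14:10 -12:18 -10:9 -8:16 -6:12 -4:6 -2:15 0:10 2:12 4:15 6:12 8:18 10:12 12:15 14:7 16:9 18:15 20:13 22:11 24:10 26:12 28:13 30:9 32:13 34:13 36:13 38:13 40:11 42:20 44:18 46:27 48:60 50:3 52:0 54:0 56:0
s5 shoulder- -90:17 -88:3 -86:1 -84:0 -82:0 -80:0 -78:0 -76:0 -74:0 -72:0 -70:0 -68:0 -66:0 -64:0 -62:0 -60:0 -58:4 -56:5 -54:2 -52:9 -50:4 -48:7 -46:6 -44:2 -42:5 -40:2 -38:5 -36:6 -34:5 -32:4 -30:6 -28:7 -26:6 -24:4 -22:5 -20:5 -18:3 -16:7 -14:3 -12:5 -10:7 -8:6 -6:4 -4:5 -2:4 0:8 2:4 4:8 6:4 8:5 10:8 12:6 14:3 16:9 18:6 20:2 22:6 24:8 26:4 28:7 30:6 32:6 34:5 36:6 38:7 40:5 42:10 44:4 46:13 48:14 50:2 52:0 54:0 56:0
```

Call:
jog_arm(targets=[[[0,0,4,0,0,0,0],[0,0,8,0,0,0,0],[0,0,11,0,0,0,0],[0,0,12.5,0,0,0,0],[0,0,12.5,0,0,0,0]]])

```text
time_s: 9.8
position: [0.7119, -0.1949, 0.2178]
tool_rot: [[-0.998, 0.055, -0.007], [0.055, 0.998, 0.003], [0.007, 0.003, -1.0]]
force: [-0.6, 0.1, -1.0]
grip_width: 0.0002
grip_force: 0.0
```

Run:
```python
from h import *
p,d=snap('side','s6');s=bot.read_state();print(s['force'],s['position'])
cv2.imwrite('pics/s6c.png',cv2.resize(p[0:280,100:400,::-1],None,fx=2,fy=2))
```

```text
[-0.09613632  0.32502188  0.39496091] [ 0.71302071 -0.19517634  0.22032595]
```

View pics/s6c.png

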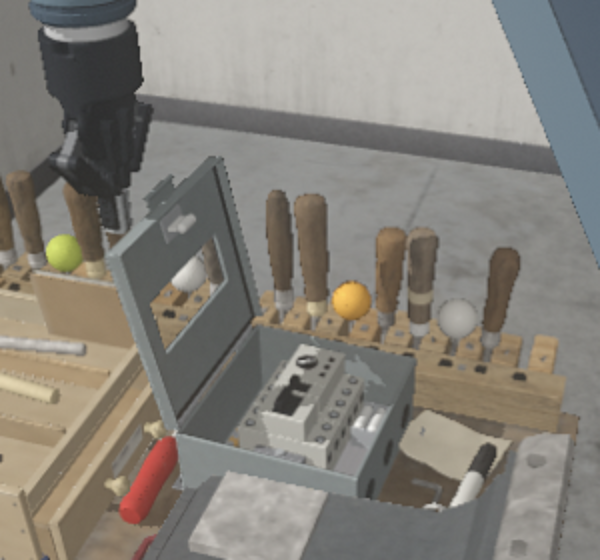

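The crop shows the shut fingers at (118,220), behind the upright front and clear of it, with the relay flush in the row. Swing the front.

Call:
jog_arm(targets=[[[2,0,-2,0,0,0,0],[3.5,0,-2,0,0,0,0],[4.5,0,-2.1,0,0,0,0],[5.5,0,-2.2,0,0,0,0],[6.5,0,-2.3,0,0,0,0],[7.3,0,-2.3,0,0,0,0],[8.1,0,-2.3,0,0,0,0],[8.9,0,-2.2,0,0,0,0],[9.7,0,-2.1,0,0,0,0],[10.5,0,-2,0,0,0,0],[11.2,0,-1.8,0,0,0,0],[12,0,-1.6,0,0,0,0],[12.8,0,-1.3,0,0,0,0],[13.5,0,-1,0,0,0,0],[14.2,0,-0.7,0,0,0,0],[14.9,0,-0.3,0,0,0,0],[15.6,0,0.1,0,0,0,0],[16.3,0,0.5,0,0,0,0],[16.9,0,1,0,0,0,0],[16.9,0,1,0,0,0,0]]])

```text
time_s: 11.85
position: [0.5444, -0.1854, 0.2102]
tool_rot: [[-0.999, 0.054, -0.003], [0.054, 0.999, 0.001], [0.003, 0.001, -1.0]]
force: [0.3, 0.4, -0.2]
grip_width: 0.0003
grip_force: 0.0
```

Run:
```python
from h import *
p,d=snap('side','s7');s=bot.read_state();print(s['force'],s['position'])
cv2.imwrite('pics/s7c.png',cv2.resize(p[0:280,100:400,::-1],None,fx=2,fy=2))
```

```text
[ 0.0328612  -0.09241788  0.48320992] [ 0.54498387 -0.1854778   0.21058476]
```

View pics/s7c.png

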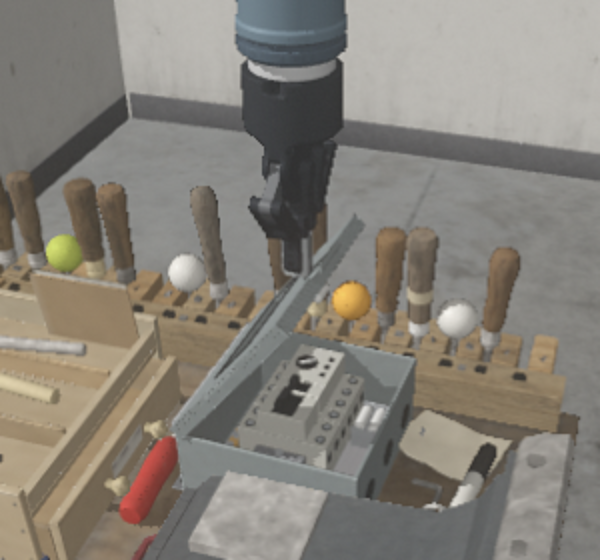

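The crop shows the front swung to about half way (edge at 360,220) with the fingertip at (300,268) on its outer face. Continue the arc.

Call:
jog_arm(targets=[[[0.7,0,0.5,0,0,0,0],[1.3,0,1.1,0,0,0,0],[1.9,0,1.6,0,0,0,0],[2.4,0,2.2,0,0,0,0],[2.9,0,2.8,0,0,0,0],[3.4,0,3.5,0,0,0,0],[3.8,0,4.2,0,0,0,0],[4.2,0,4.9,0,0,0,0],[4.6,0,5.6,0,0,0,0],[4.9,0,6.3,0,0,0,0],[5.2,0,7.0,0,0,0,0],[5.5,0,7.8,0,0,0,0],[5.7,0,8.5,0,0,0,0],[5.9,0,9.3,0,0,0,0],[5.9,0,9.3,0,0,0,0]]])

```text
time_s: 13.4
position: [0.486, -0.182, 0.1169]
tool_rot: [[-0.999, 0.054, -0.002], [0.054, 0.999, 0.001], [0.002, 0.001, -1.0]]
force: [-0.1, 0.8, 0.6]
grip_width: 0.0002
grip_force: 0.0
```

Call:
jog_arm(targets=[[[0.1,0,0.5,0,0,0,0],[0.2,0,1.0,0,0,0,0],[0.3,0,1.5,0,0,0,0],[0.3,0,1.8,0,0,0,0],[0.3,0,2.1,0,0,0,0],[0.3,0,2.1,0,0,0,0]]])

```text
time_s: 14.0
position: [0.4837, -0.1822, 0.0968]
tool_rot: [[-0.999, 0.054, -0.001], [0.054, 0.999, 0.001], [0.001, 0.0, -1.0]]
force: [-0.7, 0.1, 0.2]
grip_width: 0.0001
grip_force: 0.0
```

Call:
jog_arm(targets=[[[0,0,0.15,0,0,0,0],[0,0,0.3,0,0,0,0],[0,0,0.4,0,0,0,0],[0,0,0.4,0,0,0,0]]])

```text
time_s: 14.4
position: [0.4841, -0.1824, 0.0937]
tool_rot: [[-0.999, 0.054, 0.0], [0.054, 0.999, -0.0], [-0.0, -0.0, -1.0]]
force: [-0.6, 0.6, 3.3]
grip_width: 0.0001
grip_force: 1.5
```

Call:
jog_arm(targets=[[[0,0,0.1,0,0,0,0],[0,0,0.2,0,0,0,0],[0,0,0.3,0,0,0,0],[0,0,0.3,0,0,0,0]]])

```text
time_s: 14.8
position: [0.484, -0.1825, 0.0915]
tool_rot: [[-0.999, 0.054, 0.0], [0.054, 0.999, -0.001], [-0.0, -0.001, -1.0]]
force: [-3.0, 1.0, 11.1]
grip_width: -0.0005
grip_force: 5.4
```

Call:
jog_arm(targets=[[[0,0,0.1,0,0,0,0],[0,0,0.2,0,0,0,0],[0,0,0.3,0,0,0,0],[0,0,0.3,0,0,0,0]]])

```text
time_s: 15.2
position: [0.4838, -0.1824, 0.0878]
tool_rot: [[-0.999, 0.054, -0.0], [0.054, 0.999, -0.0], [0.0, -0.0, -1.0]]
force: [-2.6, 1.2, 5.5]
grip_width: 0.0001
grip_force: 2.7
```

Call:
jog_arm(targets=[[[0,0,0.07,0,0,0,0],[0,0,0.15,0,0,0,0],[0,0,0.15,0,0,0,0]]])

```text
time_s: 15.5
position: [0.4841, -0.1823, 0.0856]
tool_rot: [[-0.999, 0.054, 0.0], [0.054, 0.999, 0.0], [-0.0, 0.0, -1.0]]
force: [-0.5, 0.4, -0.4]
grip_width: 0.0001
grip_force: 0.0
```

Call:
jog_arm(targets=[[[0,0,0.05,0,0,0,0],[0,0,0.1,0,0,0,0],[0,0,0.1,0,0,0,0]]])

```text
time_s: 15.8
position: [0.484, -0.1823, 0.0846]
tool_rot: [[-0.999, 0.054, -0.0], [0.054, 0.999, 0.0], [0.0, 0.0, -1.0]]
force: [0.2, 0.4, 0.0]
grip_width: 0.0001
grip_force: 0.0
```

It snapped away from the finger. I'll press on to confirm it is on its stop.

Call:
jog_arm(targets=[[[0,0,0.05,0,0,0,0],[0,0,0.1,0,0,0,0],[0,0,0.1,0,0,0,0]]])

```text
time_s: 16.1
position: [0.484, -0.1824, 0.084]
tool_rot: [[-0.999, 0.054, 0.0], [0.054, 0.999, -0.0], [-0.0, -0.0, -1.0]]
force: [-1.2, 0.6, 2.8]
grip_width: -0.0003
grip_force: 1.1
```

Call:
jog_arm(targets=[[[0,0,0.05,0,0,0,0],[0,0,0.05,0,0,0,0]]])

```text
time_s: 16.3
position: [0.4841, -0.1824, 0.084]
tool_rot: [[-0.999, 0.054, 0.0], [0.054, 0.999, -0.0], [-0.0, -0.0, -1.0]]
force: [-1.8, 1.0, 6.3]
grip_width: -0.0002
grip_force: 3.3
```

Call:
jog_arm(targets=[[[0,0,0.05,0,0,0,0],[0,0,0.05,0,0,0,0],[0,0,-1,0,0,0,0],[0,0,-5,0,0,0,0],[0,0,-10,0,0,0,0],[0,0,-15,0,0,0,0],[0,0,-18,0,0,0,0],[0,0,-18,0,0,0,0]]])

```text
time_s: 17.1
position: [0.4863, -0.1838, 0.2691]
tool_rot: [[-0.999, 0.054, 0.009], [0.054, 0.999, -0.006], [-0.009, -0.005, -1.0]]
force: [-0.2, -0.8, 0.4]
grip_width: 0.0003
grip_force: 0.0
```

Run:
```python
from h import *
p,d=snap('side','s8');s=bot.read_state();print(s['force'],s['position'])
cv2.imwrite('pics/s8c.png',cv2.resize(p[100:300,140:380,::-1],None,fx=3,fy=3))
q=cloud('side',d).reshape(-1,3);q=q[~np.isnan(q[:,2])];b=np.c_[(q[:,:2]-C)@ex,(q[:,:2]-C)@ey,q[:,2]]
for x in(-.07,-.05,.05,.07):
    m=(abs(b[:,0]-x)<.006)&(abs(b[:,1])<.08)&(b[:,2]<.12);print(x,m.sum(),np.median(b[m,2]))
```

```text
[-0.07805066 -0.33555805 -1.36039311] [ 0.48514728 -0.18308564  0.26612174]
-0.07 385 0.08564719985805702
-0.05 377 0.0857498009626545
0.05 344 0.08591779254408438
0.07 339 0.08573170271011399
```

View pics/s8c.png

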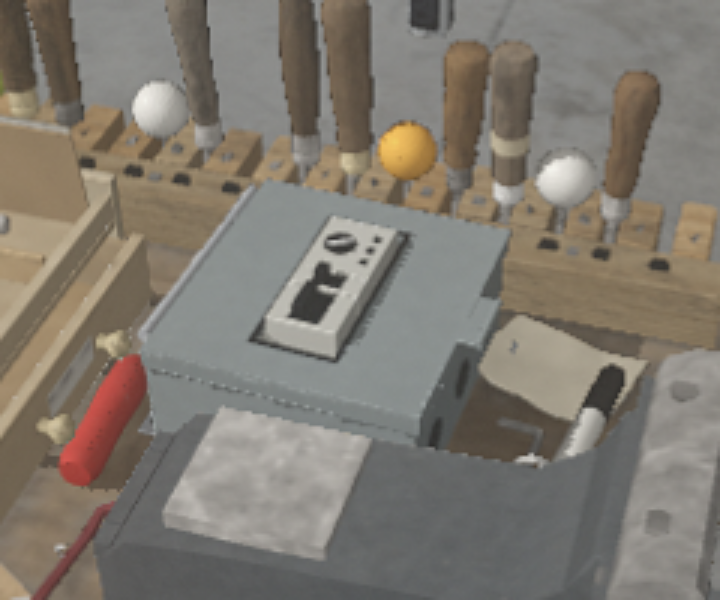

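The front lies flat on the box, with its sheet level front to back within 0.3 mm. The closed-up row shows through the window at (335,285), the tools are undisturbed, and the gripper is clear above.

```bash
python3 -c "
from station import bot
print(bot.finish_job())"
```

```text
the job is handed in; nothing more can be done
None
```

The relay is butted flush against the breakers, the front is snapped home, the tools were left where they lay, and the job is handed in; the hand-in returned no verdict.

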